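Line up the doming punches by thickness

TASK

Stand the four steel doming punches upright on the four felt pads of the wooden strip, one in the middle of each pad, in order of thickness: the thinnest on the pad nearest the steel bench block, then thicker and thicker to the thickest on the pad nearest the blue tin. Do not knock any punch over, and leave the tin where it is.

Things in the scene. Friction and masses are not known exactly. Their poses are not given: they have to be found in the camera images.
- punch_a_mid (a point): Steel doming punch, thinnest of the four: plain upright cylinder 18 mm in diameter and 60 mm tall with a domed top (straight sides up to 53 mm), loose, standing on its flat foot on the bench. The point is its centre, on the axis, half-way up (30 mm above the foot); z is its axis, pointing up to the dome.
- punch_b_mid (a point): Steel doming punch, second thinnest of the four: plain upright cylinder 27 mm in diameter and 60 mm tall with a domed top (straight sides up to 50 mm), loose, standing on its flat foot on the bench. The point is its centre, on the axis, half-way up (30 mm above the foot); z is its axis, pointing up to the dome.
- punch_c_mid (a point): Steel doming punch, second thickest of the four: plain upright cylinder 36 mm in diameter and 60 mm tall with a domed top (straight sides up to 46 mm), loose, standing on its flat foot on the bench. The point is its centre, on the axis, half-way up (30 mm above the foot); z is its axis, pointing up to the dome.
- punch_d_mid (a point): Steel doming punch, thickest of the four: plain upright cylinder 45 mm in diameter and 60 mm tall with a domed top (straight sides up to 43 mm), loose, standing on its flat foot on the bench. The point is its centre, on the axis, half-way up (30 mm above the foot); z is its axis, pointing up to the dome.
- pad0_top (a point): One of four identical round grey felt pads, 48 mm in diameter, fixed in a straight row 72 to 88 mm apart on a dark wooden strip (74 mm wide, 330 mm long, 12 mm high, fixed to the bench). The point is the centre of the pad's flat top, 15 mm above the bench; z is up. The pad's name says nothing of its place in the row: find that from the positions.
- pad1_top (a point): One of four identical round grey felt pads, 48 mm in diameter, fixed in a straight row 72 to 88 mm apart on a dark wooden strip (74 mm wide, 330 mm long, 12 mm high, fixed to the bench). The point is the centre of the pad's flat top, 15 mm above the bench; z is up. The pad's name says nothing of its place in the row: find that from the positions.
- pad2_top (a point): One of four identical round grey felt pads, 48 mm in diameter, fixed in a straight row 72 to 88 mm apart on a dark wooden strip (74 mm wide, 330 mm long, 12 mm high, fixed to the bench). The point is the centre of the pad's flat top, 15 mm above the bench; z is up. The pad's name says nothing of its place in the row: find that from the positions.
- pad3_top (a point): One of four identical round grey felt pads, 48 mm in diameter, fixed in a straight row 72 to 88 mm apart on a dark wooden strip (74 mm wide, 330 mm long, 12 mm high, fixed to the bench). The point is the centre of the pad's flat top, 15 mm above the bench; z is up. The pad's name says nothing of its place in the row: find that from the positions.
- block: Square flat steel bench block, 64 x 64 x 22 mm, fixed to the bench just beyond one end of the strip; it marks the thin end of the row. Origin at the centre of its underside, z up.
- tin: Round blue open tin, 70 mm in diameter and 22 mm high, with steel needles in it, standing loose on the bench just beyond the other end of the strip. Origin at the centre of its underside, z up.
Not all that is in view belongs to the job. What is shaped like the part that bears punch_d_mid but green or pink is not meant.

How it is judged:
By the outcome, as a careful person would: the job done as asked, in the order asked, and still so for the second after the job is handed in, with the robot touching nothing.
It also fails if it takes over 90 s, if anything falls off the work surface, if the arm or the gripper's body presses on something with over 40 N, if the wrist force passes 120 N, or if a joint passes its speed limit or range.

ROBOT

A 6-joint arm with a two-finger parallel gripper is mounted at the origin on the work surface. World frame = base frame: x ahead of the robot, y to its left, z up, the work surface at z = 0. Lengths are in m, angles in rad, forces in N, time in s.
With the tool pointing down it reaches from about 0.3 to 0.775 m from the base axis. Payload 14.6 kg.
Tool frame: the origin (TCP) lies at the very end of the fingers, on their centre line; the grasp point (between the pads) lies 19 mm behind it; z points along the fingers, y is the line along which they close (so a half turn about z gives the same grasp; the last joint's range is limited). The gripper opens to 94 mm and grips with 3 to 60 N. Pads are 16 mm wide; open, the fingers measure 119 mm over their backs; the gripper's body (75 mm by 177 mm) begins 78 mm behind the grasp point.
Start: joints at [-0.067, 0.3, 1.521, -0, 1.321, -0.067], TCP at [0.55, -0, 0.205] pointing down, gripper open.
Joint ranges: [-3.03, 3.03], [-0.79, 2.21], [0.23, 2.52], [-1.04, 4.18], [0, 3.07], [-2.55, 2.55]. Speed limits (rad/s): [2.22, 2.22, 2.57, 3.14, 3.14, 3.14].

INTERFACE

Orientations are given as [roll, pitch, yaw] about the fixed x, y, z axes, in that order (R = Rz(yaw) Ry(pitch) Rx(roll)).
In Python, from station import telemetry, cams, hand_in, nets gives the robot as it stands.
- The arm moves only by the tool move_arm, never from a script. Its argument "increments" is a list of rows, each a list of 4 numbers: the shift along the tool's x, y, z in m, then the turn about the tool's z in rad. In form: [[tx, ty, tz, roll], ...]. A call has 1 to 20 rows; each row shifts and turns the commanded pose from where the row before left it, along the tool's axes as they then stand; what a row does not reach is not made up. A row lasts 1/8 s, in which the tool goes at most 62.5 mm and 10.7 degrees, less where a joint would pass 70% of its speed; a pose out of reach is approached as far as the arm can. A call is refused whole if a number of a shift passes 0.0625 or a number of a turn 0.188, either way. A call with a gripper value outside its range is refused whole. "grip" is the opening, from 0 (shut) to 1 (fully open), set as the call begins (left out, the last holds). The fingers move at their own pace and stop on an object; "force" is the grip in N (left out, the last holds). Time passes only in rows, so rows that do not move let the fingers close. It gives the time, the measured TCP pose, the force, the opening and the grip force at its end, in the units of the state.
- telemetry.get_obs(): the state, without advancing time (a new reading comes with each control period).
- cams.camera(name): name is "scene" or "side" or "wrist"; returns the picture (384x512x3 uint8, blue, green, red); there is no depth.
- cams.camera_model(name): a dict with "intrinsics" (3x3 intrinsics, pixels), "xyz" and "attitude" of the camera in the world; the wrist camera has in their place "T_tool_cam" (4x4, takes a point from camera to tool coordinates, whose origin is the TCP and whose axes are the flange's). Camera axes: x right, y up, looking along -z (the intrinsics and any distortion apply to the point x, -y, -z); pixel columns grow to the right and rows downward; lengths in m; the calibration is good to about 2 mm. The wrist camera is an equidistant fisheye: a pixel r from the principal point sees the ray r / f radians off the axis. A picture is of the moment at which its call begins: read the wrist's pose just before it. camera_model takes no time and is no camera call.
- hand_in(): hands the job in; it is judged then, once.
Trained networks look in the newest picture that a camera, given by its name, has taken for a name from the list of things; names that differ only in an ending like _2 or _b are one class to them, and where a whole thing is asked for, a point or a joint stands for the part that bears it (a point fixed in the world has none). Each returns a list of dicts, best first, with "conf" (0 to 1); they miss things now and then, are a little off and sometimes report something else, mostly with a low value. They report only what shows in the picture. A call takes as long as a camera call. They do not tell look-alikes from the thing itself.
- nets.search_frame(camera, query): "extent" ([left, top, right, bottom] in pixels, round what is visible of it).
- nets.mark_of(camera, query): "centre" ([column, row] in pixels: a listed point, or the origin of a listed thing).
The state is a dict: "time_s": time; "qpos": joint angles; "joint_vel": joint speeds; "tau": joint torques, N m; "ee_pos": TCP position; "eef_rot": TCP orientation; "force": force on the tool from outside, world axes, zero at the start; "moment": the same for the moment, N m; "grip_width": finger opening in m; "grip_force": force on a finger pad.
Only numpy, scipy, OpenCV 4.12 (cv2) and the standard library are available. Lean on these libraries where they do the work, as an engineer would, in place of code of your own. Each camera call takes 0.05 s, during which the arm holds its last target. There are 200 camera calls.

## Working session

There is one attempt and no reset: what is moved stays moved. The work goes in short steps, Python scripts to look and compute and a tool call to move; the robot and the scene stay as the last step left them, time stands still between calls to the robot, and variables do not carry over. Pictures are saved under pics/ and viewed, at most 14 in all, crops included, and the job is handed in when it is done.

Besides the shell and the picture viewer there is one more tool, called after ">>>" as a command line: name --pt "numbers of a row" for each row, then --argument value for the rest. move_arm: Moves the arm, as the interface text tells. Its arguments: {"type":"object","properties":{"increments":{"type":"array"},"grip":{"type":"number"},"force":{"type":"number"}},"required":["increments"]}

```bash
ls; mkdir -p pics; cat > h.py <<'E'
import numpy as np, cv2
from scipy.spatial.transform import Rotation as R
from station import telemetry, cams, hand_in, nets
def rot(a):
    a=np.array(a,float)
    if a.shape==(3,3): return a
    return R.from_quat(a).as_matrix() if a.size==4 else R.from_euler('xyz',a).as_matrix()
def ray(cam,px,obs=None):
    m=cams.camera_model(cam);K=np.array(m["intrinsics"]);u=(px[0]-K[0,2])/K[0,0];v=(px[1]-K[1,2])/K[1,1]
    if cam=="wrist":
        r=np.hypot(u,v);s=np.sin(r)/r if r>1e-9 else 1
        d=np.array([u*s,-v*s,-np.cos(r)]);T=np.array(m["T_tool_cam"]);Q=rot(obs["eef_rot"])
        return Q@T[:3,3]+np.array(obs["ee_pos"]),Q@T[:3,:3]@d
    return np.array(m["xyz"]),rot(m["attitude"])@np.array([u,-v,-1.])
def at(cam,px,z,obs=None):
    o,d=ray(cam,px,obs);return o+d*(z-o[2])/d[2]
E
python3 - <<'E'
from h import *
print(telemetry.get_obs())
for c in ["scene","side","wrist"]:
    print(c,cams.camera_model(c))
    o=telemetry.get_obs();cv2.imwrite(f"pics/{c}0.png",cams.camera(c))
    for q,z in [("punch_a_mid",.03),("punch_b_mid",.03),("punch_c_mid",.03),("punch_d_mid",.03),("pad0_top",.015),("block",0),("tin",0)]:
        for r in nets.mark_of(c,q):
            if r["conf"]>.25: print(q,round(r["conf"],2),np.round(r["centre"]),np.round(at(c,r["centre"],z,o),3))
E
```

```text
pics
{'time_s': 0.0, 'qpos': array([-6.66095646e-02,  3.00459021e-01,  1.52158957e+00, -1.63859445e-06,
        1.32069578e+00, -6.65927524e-02]), 'joint_vel': array([-0.00114879,  0.00078336, -0.00100469, -0.00019371,  0.00215541,
       -0.00115252]), 'tau': array([-1.53750298e-03, -5.31805658e+01, -3.52735734e+01,  7.07558286e-02,
        2.43994006e-02, -4.79655944e-05]), 'ee_pos': array([5.49734568e-01, 9.08196795e-06, 2.04889367e-01]), 'eef_rot': array([-3.14044339e+00, -7.50551908e-05,  1.57077988e+00]), 'force': array([-0.49858509, -0.17030905, -0.78641474]), 'moment': array([0.01178909, 0.02203873, 0.02482743]), 'grip_force': 0.0, 'grip_width': 0.09430045492944486}
scene {'intrinsics': array([[417.67789481,   0.        , 254.38157218],
       [  0.        , 417.67789481, 191.28709874],
       [  0.        ,   0.        ,   1.        ]]), 'xyz': array([1.22937214, 0.04392262, 0.82235268]), 'attitude': array([0.73383009, 0.01509426, 1.56208308])}
punch_a_mid 0.58 [141. 182.] [ 0.475 -0.259  0.03 ]
punch_b_mid 0.76 [273. 181.] [0.48  0.087 0.03 ]
punch_c_mid 0.72 [213. 179.] [ 
[... 1231 characters left out ...]
       [  0.        ,   0.        ,   1.        ]]), 'T_tool_cam': array([[ 2.99066161e-04,  9.57866964e-01,  2.87212100e-01,
         8.37943910e-02],
       [ 9.99999490e-01, -9.30753264e-06, -1.01023122e-03,
         2.50453633e-04],
       [-9.64993876e-04,  2.87212255e-01, -9.57866478e-01,
        -1.80721431e-01],
       [ 0.00000000e+00,  0.00000000e+00,  0.00000000e+00,
         1.00000000e+00]])}
punch_a_mid 0.44 [209. 331.] [ 0.476 -0.264  0.03 ]
punch_b_mid 0.63 [201.  98.] [0.486 0.089 0.03 ]
punch_c_mid 0.87 [194. 218.] [ 0.47  -0.064  0.03 ]
punch_d_mid 0.59 [128.  40.] [0.392 0.17  0.03 ]
pad0_top 0.65 [322. 160.] [0.637 0.01  0.015]
tin 0.69 [304. 280.] [ 0.627 -0.181  0.   ]
```

```bash
python3 -c "
import cv2
a=cv2.imread('pics/scene0.png');cv2.imwrite('pics/s1.png',cv2.resize(a[110:300,90:410],(800,475),interpolation=cv2.INTER_CUBIC))"
```

```text
(no output)
```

View pics/s1.png

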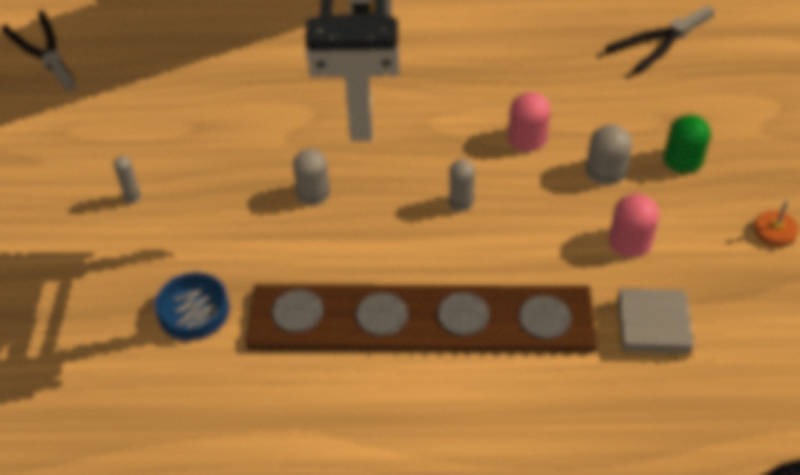

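View pics/wrist0.png

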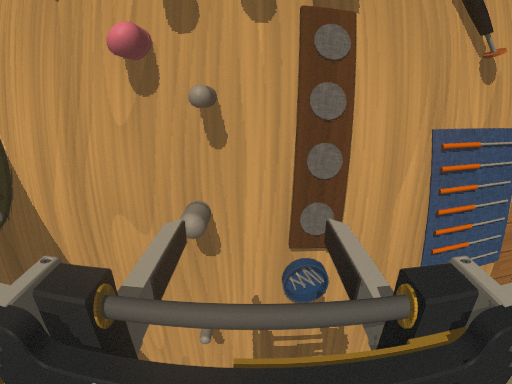

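The scene crop (2.5x, offset 90,110) shows:
- The steel punches: a at (126,180), c at (312,178), b at (461,186) and d at (609,155). The pink and green look-alikes stand around d.
- The pads at x = 298, 382, 463 and 545, y ≈ 313.
- The tin at the left end (-y) and the block at the right end (+y).

The wrist picture shows the pads at (332,41), (328,101), (324,161) and (317,219).

Next I'll refine these by fitting outlines.

```bash
cat >> h.py <<'E'
from scipy.optimize import least_squares
P=dict(a=(.009,.053),b=(.0135,.050),c=(.018,.046),d=(.0225,.043))
def proj(cam,X,obs=None):
    m=cams.camera_model(cam);K=np.array(m["intrinsics"]);X=np.array(X)
    if cam=="wrist":
        T=np.eye(4);T[:3,:3]=rot(obs["eef_rot"]);T[:3,3]=obs["ee_pos"];T=T@np.array(m["T_tool_cam"])
        p=(X-T[:3,3])@T[:3,:3];p=p*[1,-1,-1];r=np.hypot(p[:,0],p[:,1]);th=np.arctan2(r,p[:,2])
        q=p[:,:2]/r[:,None]*th[:,None]
    else:
        p=(X-np.array(m["xyz"]))@rot(m["attitude"]);p=p*[1,-1,-1];q=p[:,:2]/p[:,2:]
    return q*[K[0,0],K[1,1]]+K[:2,2]
t=np.linspace(0,2*np.pi,40,endpoint=False);C=np.c_[np.cos(t),np.sin(t)]
def solid(k,xy,z0=0):
    if k=="pad": rings=[(.024,.015)]; z0=0
    else:
        r,h=P[k];rings=[(r,0),(r,h)]+[(r*np.cos(f),h+(.06-h)*np.sin(f)) for f in np.linspace(.2,1.5,7)]
    return np.vstack([np.c_[C*r+xy,np.full(40,z+z0)] for r,z in rings])
def box(k,cam,xy,obs,z0=0):
    h=cv2.convexHull(proj(cam,solid(k,xy,z0),obs).astype(np.float32)); m=cv2.moments(h)
    return np.array([m["m10"],m["m01"]])/m["m00"],m["m00"]
def fit(k,cam,img,obs,xy,z0=0,smax=75,dmax=15):
    g=cv2.cvtColor(img,cv2.COLOR_BGR2HSV);M=((g[...,1]<smax)&(g[...,2]>50)).astype(np.uint8)
    M=cv2.morphologyEx(M,cv2.MORPH_CLOSE,np.ones((3,3)))
    n,_,s,c=cv2.connectedComponentsWithStats(M)
    p,a=box(k,cam,xy,obs,z0);ok=[i for i in range(1,n) if .5*a<s[i,4]<1.7*a]
    if not ok: return None
    i=min(ok,key=lambda i:np.hypot(*(c[i]-p)))
    if np.hypot(*(c[i]-p))>dmax: return None
    f=least_squares(lambda v:box(k,cam,v,obs,z0)[0]-c[i],xy,diff_step=1e-3)
    return np.round(f.x,4),round(s[i,4]/box(k,cam,f.x,obs,z0)[1],2)
E
python3 - <<'E'
from h import *
o=telemetry.get_obs()
G=[("a",(.476,-.262)),("b",(.486,.09)),("c",(.469,-.067)),("d",(.443,.247))]
px=[(332,41),(328,101),(324,161),(317,219)]
G+=[("pad",at("wrist",p,.015,o)[:2]) for p in px]
for k,xy in G:
    print(k,np.round(xy,3),[fit(k,c,cv2.imread(f"pics/{c}0.png"),o,np.array(xy)) for c in ("scene","side","wrist")])
E
```

```text
a [ 0.476 -0.262] [None, (array([ 0.4719, -0.2564]), np.float64(0.86)), None]
b [0.486 0.09 ] [(array([0.4867, 0.0901]), np.float64(0.53)), (array([0.4864, 0.0949]), np.float64(0.83)), (array([0.4855, 0.0931]), np.float64(0.72))]
c [ 0.469 -0.067] [(array([ 0.4692, -0.0676]), np.float64(0.62)), (array([ 0.4699, -0.0629]), np.float64(0.89)), None]
d [0.443 0.247] [(array([0.4432, 0.2496]), np.float64(0.68)), (array([0.4425, 0.2543]), np.float64(0.88)), None]
pad [0.647 0.165] [(array([0.6472, 0.1624]), np.float64(0.93)), None, (array([0.6471, 0.1648]), np.float64(0.99))]
pad [0.642 0.087] [(array([0.6422, 0.0852]), np.float64(0.92)), (array([0.6395, 0.0894]), np.float64(1.03)), (array([0.6419, 0.0878]), np.float64(0.98))]
pad [0.64 0.01] [(array([0.6406, 0.0078]), np.float64(0.9)), (array([0.6382, 0.0119]), np.float64(1.01)), (array([0.6406, 0.0099]), np.float64(0.98))]
pad [ 0.636 -0.071] [(array([ 0.6356, -0.0726]), np.float64(0.9)), (array([ 0.6329, -0.0686]), np.float64(1.02)), None]
```

>>> move_arm --pt "-0.022 -0.027 0.025 0" --pt "-0.022 -0.027 0.025 0" --pt "-0.022 -0.026 0.025 0" --pt "0 0 0 0" --pt "0 0 0 0" --grip 1 --force 40

```text
time_s: 1.82
ee_pos: [0.4708, -0.0659, 0.1313]
eef_rot: [3.14, 0.0, 1.571]
force: [0.1, -0.8, 0.4]
grip_width: 0.094
grip_force: 0.0
```

```bash
cat > look.py <<'E'
import sys
from h import *
# look.py kind x y [z0] [png]
k,x,y=sys.argv[1],float(sys.argv[2]),float(sys.argv[3]);z0=float(sys.argv[4]) if len(sys.argv)>4 else 0
o=telemetry.get_obs();im=cams.camera("wrist")
if len(sys.argv)>5: cv2.imwrite("pics/"+sys.argv[5],im)
print("tcp",np.round(o["ee_pos"],4),np.round(o["eef_rot"],3),"w",round(o["grip_width"],4),"t",o["time_s"])
for s in (60,75,90): print(s,fit(k,"wrist",im,o,np.array([x,y]),z0,s,40))
print([ (round(r["conf"],2),np.round(at("wrist",r["centre"],.03+z0,o)[:2],4)) for r in nets.mark_of("wrist",f"punch_{k}_mid")] if k!="pad" else "")
E
python3 look.py c .4695 -.0655 0 w1.png
```

```text
tcp [ 0.4708 -0.0659  0.1313] [3.14  0.    1.571] w 0.094 t 1.825
60 (array([ 0.4699, -0.0645]), np.float64(0.71))
75 (array([ 0.4708, -0.066 ]), np.float64(0.92))
90 (array([ 0.4708, -0.0662]), np.float64(0.95))
[(0.83, array([ 0.4689, -0.0659])), (0.51, array([0.6303, 0.0104]))]
```

View pics/w1.png

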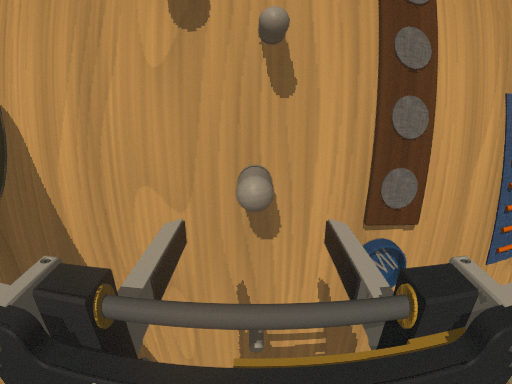

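The picture shows punch c centred between the fingers at (255,188), and the fit puts it under the TCP. I'll lower and grip.

>>> move_arm --pt "0 0 0.04 0" --pt "0 0 0.04 0" --pt "0 0 0.03 0" --pt "0 0 0.009 0" --pt "0 0 0 0" --pt "0 0 0 0"

```text
time_s: 2.68
ee_pos: [0.4709, -0.066, 0.0127]
eef_rot: [3.14, 0.0, 1.571]
force: [-0.2, -0.0, 0.4]
grip_width: 0.0935
grip_force: 0.0
```

>>> move_arm --pt "0 0 0 0" --pt "0 0 0 0" --pt "0 0 0 0" --pt "0 0 0 0" --pt "0 0 0 0" --pt "0 0 0 0" --pt "0 0 0 0" --pt "0 0 0 0" --grip 0.2 --force 40

```text
time_s: 3.68
ee_pos: [0.47, -0.066, 0.0114]
eef_rot: [3.142, 0.0, 1.571]
force: [1.1, -0.7, -0.2]
grip_width: 0.0352
grip_force: 40.0
```

```bash
python3 - <<'E'
from h import *
im=cv2.imread("pics/w1.png");o=dict(ee_pos=[.4708,-.0659,.1313],eef_rot=[3.14,0,1.571])
for xy in [(.647,.164),(.6415,.0870),(.640,.0097),(.635,-.071)]: print([fit("pad","wrist",im,o,np.array(xy),0,s) for s in (60,75,90)])
E
```

```text
[None, None, None]
[(array([0.6422, 0.0881]), np.float64(0.98)), (array([0.6421, 0.088 ]), np.float64(1.01)), (array([0.642 , 0.0879]), np.float64(1.02))]
[(array([0.6406, 0.01  ]), np.float64(0.98)), (array([0.6406, 0.01  ]), np.float64(1.0)), (array([0.6406, 0.0101]), np.float64(1.02))]
[(array([ 0.6351, -0.0709]), np.float64(0.99)), (array([ 0.6351, -0.0709]), np.float64(1.01)), (array([ 0.6351, -0.0709]), np.float64(1.03))]
```

>>> move_arm --pt "0 0 -0.02 0" --pt "0 0 -0.03 0" --pt "0 0 -0.03 0" --pt "0.01 0.02 0 0" --pt "0.016 0.037 0 0" --pt "0.016 0.037 0 0" --pt "0.016 0.037 0 0" --pt "0.012 0.025 0 0" --pt "0.006 0.0145 0 0" --pt "0 0 0 0" --pt "0 0 0 0"

```text
time_s: 5.05
ee_pos: [0.6397, 0.0097, 0.091]
eef_rot: [-3.14, 0.0, 1.571]
force: [0.5, -0.1, -4.2]
grip_width: 0.0354
grip_force: 40.0
```

```bash
python3 look.py c .64 .01 .079 w2.png
```

```text
tcp [0.6397 0.0097 0.091 ] [-3.14   0.     1.571] w 0.0354 t 5.05
60 None
75 None
90 None
[(0.59, array([0.6404, 0.0094]))]
```

View pics/w2.png

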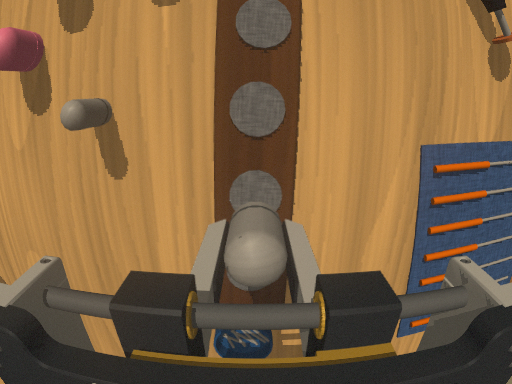

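Punch c is held upright between the fingers, and its pad shows just beyond its foot at (256,195). I'll lower it.

>>> move_arm --pt "0 0.001 0.02 0" --pt "0 0 0.02 0" --pt "0 0 0.015 0" --pt "0 0 0.006 0" --pt "0 0 0.002 0" --pt "0 0 0.001 0" --pt "0 0 0 0" --pt "0 0 0 0"

```text
time_s: 6.15
ee_pos: [0.6417, 0.01, 0.0278]
eef_rot: [3.141, 0.0, 1.571]
force: [-1.1, -0.6, -3.1]
grip_width: 0.0351
grip_force: 40.0
```

```bash
python3 - <<'E'
from h import *
im=cv2.imread("pics/w2.png");o=dict(ee_pos=[.6397,.0097,.091],eef_rot=[-3.14,0,1.571])
for xy in [(.647,.164),(.6415,.0870)]: print([fit("pad","wrist",im,o,np.array(xy),0,s) for s in (60,75,90)])
print(fit("b","wrist",im,o,np.array([.486,.092])))
E
```

```text
[(array([0.6468, 0.1643]), np.float64(0.95)), (array([0.6468, 0.1642]), np.float64(0.96)), (array([0.6468, 0.1642]), np.float64(0.97))]
[(array([0.6416, 0.0875]), np.float64(0.97)), (array([0.6416, 0.0875]), np.float64(0.99)), (array([0.6416, 0.0874]), np.float64(1.0))]
(array([0.4858, 0.092 ]), np.float64(0.89))
```

>>> move_arm --pt "0 -0.001 0.001 0" --pt "0 0 0.001 0" --pt "0 0 0 0" --pt "0 0 0 0" --pt "0 0 0 0"

```text
time_s: 6.78
ee_pos: [0.6405, 0.01, 0.0264]
eef_rot: [3.141, 0.0, 1.571]
force: [-5.4, 0.5, 7.5]
grip_width: 0.035
grip_force: 40.0
```

>>> move_arm --pt "0 0 0 0" --pt "0 0 0 0" --pt "0 0 0 0" --pt "0 0 0 0" --pt "0 0 0 0" --pt "0 0 -0.02 0" --pt "0 0 -0.04 0" --pt "0 0 -0.045 0" --pt "0 0 0 0" --grip 0.9

```text
time_s: 7.9
ee_pos: [0.6423, 0.01, 0.1359]
eef_rot: [3.134, 0.0, 1.571]
force: [0.5, -0.3, -0.5]
grip_width: 0.0842
grip_force: 0.0
```

>>> move_arm --pt "0.01 -0.02 0 0" --pt "0.022 -0.04 0 0" --pt "0.022 -0.04 0 0" --pt "0.018 -0.035 0 0" --pt "0.01 -0.0195 0 0" --pt "0 0 0 0" --pt "0 0 0 0"

```text
time_s: 8.78
ee_pos: [0.4866, 0.0917, 0.1306]
eef_rot: [3.141, 0.0, 1.571]
force: [-0.1, 0.3, -0.4]
grip_width: 0.0843
grip_force: 0.0
```

```bash
python3 look.py b .486 .092 0 w3.png; python3 - <<'E'
from h import *
o=telemetry.get_obs();im=cams.camera("scene");cv2.imwrite("pics/s2.png",im);
print(fit("c","scene",im,o,np.array([.6405,.01]),.015), fit("pad","wrist",cv2.imread("pics/w3.png"),o,np.array([.6468,.1643])))
E
```

```text
tcp [0.4866 0.0917 0.1306] [3.141 0.    1.571] w 0.0843 t 8.775
60 None
75 (array([0.4879, 0.0917]), np.float64(0.89))
90 (array([0.4879, 0.0914]), np.float64(0.93))
[(0.83, array([0.4867, 0.091 ]))]
(array([0.6483, 0.0089]), np.float64(0.99)) (array([0.647 , 0.1645]), np.float64(1.0))
```

View pics/w3.png

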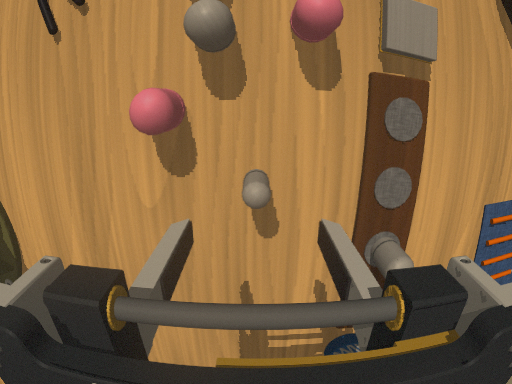

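Punch b stands between the fingers at (256,190), and c stands upright on its pad at (385,250). I'll lower and grip b, lift it, and carry it to pad (0.642,0.0877).

>>> move_arm --pt "0 0 0.04 0" --pt "0 0 0.04 0" --pt "0 0 0.03 0" --pt "0 0 0.0085 0" --pt "0 0 0 0" --pt "0 0 0 0"

```text
time_s: 9.68
ee_pos: [0.4868, 0.092, 0.0131]
eef_rot: [3.14, -0.0, 1.571]
force: [0.5, 0.2, -0.6]
grip_width: 0.0844
grip_force: 0.0
```

>>> move_arm --pt "0 0 0 0" --pt "0 0 0 0" --pt "0 0 0 0" --pt "0 0 0 0" --pt "0 0 0 0" --pt "0 0 0 0" --pt "0 0 0 0" --pt "0 0 0 0" --grip 0.1

```text
time_s: 10.68
ee_pos: [0.4861, 0.092, 0.012]
eef_rot: [3.141, -0.0, 1.571]
force: [1.5, -0.1, -0.4]
grip_width: 0.0261
grip_force: 40.0
```

>>> move_arm --pt "0 0 -0.02 0" --pt "0 0 -0.03 0" --pt "0 0 -0.03 0" --pt "0 0.02 0 0" --pt "-0.001 0.035 0 0" --pt "-0.001 0.035 0 0" --pt "-0.001 0.034 0 0" --pt "-0.001 0.022 0 0" --pt "0 0.0095 0 0" --pt "0 0 0 0" --pt "0 0 0 0"

```text
time_s: 12.05
ee_pos: [0.6408, 0.0881, 0.0919]
eef_rot: [-3.141, 0.0, 1.571]
force: [0.3, 0.9, -2.2]
grip_width: 0.0263
grip_force: 40.0
```

```bash
python3 look.py pad .6468 .1643 0 w4.png
```

```text
tcp [0.6408 0.0881 0.0919] [-3.141  0.     1.571] w 0.0263 t 12.05
60 (array([0.6469, 0.1646]), np.float64(0.97))
75 (array([0.647 , 0.1646]), np.float64(0.99))
90 (array([0.647 , 0.1647]), np.float64(1.0))
```

View pics/w4.png

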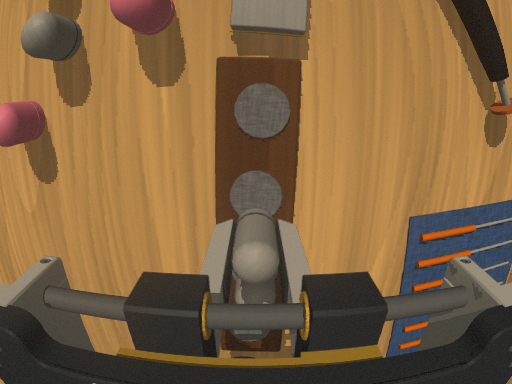

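Punch b is held upright over the third pad, whose far edge shows at (256,190). The last pad is at (262,110). I'll lower b.

>>> move_arm --pt "0 0.001 0.02 0" --pt "0 0 0.02 0" --pt "0 0 0.015 0" --pt "0 0 0.006 0" --pt "0 0 0.003 0" --pt "0 0 0.0015 0" --pt "0 0 0 0" --pt "0 0 0 0" --pt "0 0 0 0"

```text
time_s: 13.22
ee_pos: [0.6428, 0.088, 0.027]
eef_rot: [3.141, -0.0, 1.571]
force: [-1.3, 0.3, 3.2]
grip_width: 0.0262
grip_force: 40.0
```

>>> move_arm --pt "0 0 0 0" --pt "0 0 0 0" --pt "0 0 0 0" --pt "0 0 0 0" --pt "0 0 0 0" --pt "0 0 -0.02 0" --pt "0 0 -0.04 0" --pt "0 0 -0.045 0" --pt "0 0 0 0" --grip 0.8

```text
time_s: 14.35
ee_pos: [0.6442, 0.0882, 0.137]
eef_rot: [3.134, -0.001, 1.571]
force: [0.4, 0.4, 0.3]
grip_width: 0.0753
grip_force: 0.0
```

>>> move_arm --pt "-0.02 -0.01 0 0" --pt "-0.04 -0.02 0 0" --pt "-0.045 -0.022 0 0" --pt "-0.045 -0.022 0 0" --pt "-0.045 -0.022 0 0" --pt "-0.045 -0.022 0 0" --pt "-0.045 -0.022 0 0" --pt "-0.04 -0.02 0 0" --pt "-0.022 -0.01 0 0" --pt "0 0 0 0" --pt "0 0 0 0"

```text
time_s: 15.72
ee_pos: [0.4727, -0.2583, 0.1314]
eef_rot: [-3.142, -0.0, 1.571]
force: [0.1, -0.5, 0.0]
grip_width: 0.075
grip_force: 0.0
```

```bash
python3 look.py a .473 -.259 0 w5.png
```

```text
tcp [ 0.4727 -0.2583  0.1314] [-3.142 -0.     1.571] w 0.075 t 15.725
60 None
75 (array([ 0.4725, -0.2594]), np.float64(0.86))
90 (array([ 0.4725, -0.2596]), np.float64(0.9))
[(0.84, array([ 0.4743, -0.2603]))]
```

View pics/w5.png

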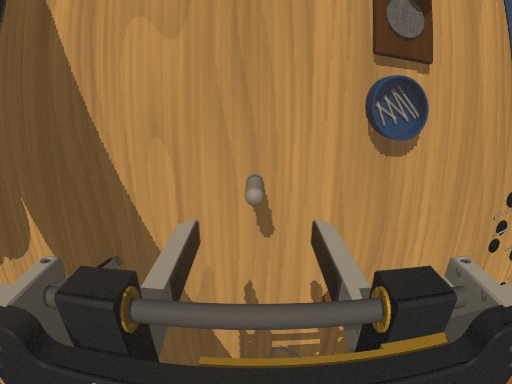

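```bash
python3 - <<'E'
from h import *
o=telemetry.get_obs()
for p in [(328,296),(110,265),(254,190)]: print(p,np.round(at("wrist",p,0,o),3))
im=cams.camera("side");cv2.imwrite("pics/side2.png",im)
E
```

```text
(328, 296) [ 0.57  -0.417  0.   ]
(110, 265) [ 0.28  -0.375  0.   ]
(254, 190) [ 0.472 -0.27   0.   ]
```

View pics/side2.png

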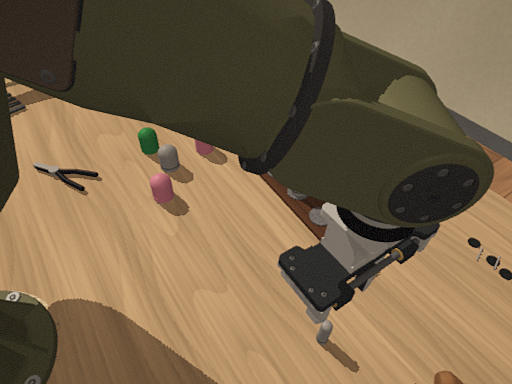

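The side view shows punch a at (325,332) under the fingers with nothing near it. I'll lower and grip.

>>> move_arm --pt "-0.0015 0 0.04 0" --pt "0 0 0.04 0" --pt "0 0 0.03 0" --pt "0 0 0.009 0" --pt "0 0 0 0" --pt "0 0 0 0"

```text
time_s: 16.62
ee_pos: [0.4732, -0.2608, 0.0137]
eef_rot: [3.14, 0.001, 1.571]
force: [0.2, -0.8, 0.1]
grip_width: 0.0753
grip_force: 0.0
```

>>> move_arm --pt "0 0 0 0" --pt "0 0 0 0" --pt "0 0 0 0" --pt "0 0 0 0" --pt "0 0 0 0" --pt "0 0 0 0" --pt "0 0 0 0" --pt "0 0 0 0" --grip 0.05

```text
time_s: 17.62
ee_pos: [0.4725, -0.2605, 0.0124]
eef_rot: [-3.142, -0.0, 1.571]
force: [0.1, -0.1, -0.0]
grip_width: 0.0174
grip_force: 40.0
```

>>> move_arm --pt "0 0 -0.02 0" --pt "0 0 -0.04 0" --pt "0 0 -0.04 0" --pt "0 0 -0.02 0" --pt "0.02 0.008 0 0" --pt "0.042 0.0175 0 0" --pt "0.045 0.0185 0 0" --pt "0.045 0.0185 0 0" --pt "0.045 0.0185 0 0" --pt "0.045 0.0185 0 0" --pt "0.045 0.0185 0 0" --pt "0.045 0.0185 0 0" --pt "0.045 0.0185 0 0" --pt "0.03 0.012 0 0" --pt "0.017 0.007 0 0" --pt "0 0 0 0" --pt "0 0 0 0" --pt "0 0 0 0"

```text
time_s: 19.88
ee_pos: [0.6464, 0.1626, 0.1326]
eef_rot: [3.142, 0.0, 1.57]
force: [0.5, 0.8, -0.9]
grip_width: 0.0172
grip_force: 40.0
```

```bash
python3 look.py a .647 .1643 .12 w6.png
```

```text
tcp [0.6464 0.1626 0.1326] [3.142 0.    1.57 ] w 0.0172 t 19.875
60 None
75 None
90 None
[(0.59, array([0.6489, 0.1619]))]
```

View pics/w6.png

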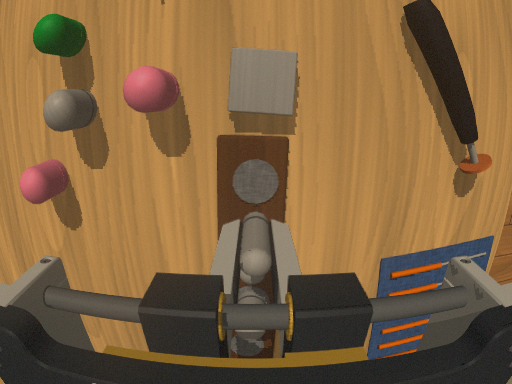

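Punch a is held upright over the pad nearest the block (pad at (256,181), block at (264,81)). I'll lower it.

>>> move_arm --pt "0.001 0 0.03 0" --pt "0 0 0.035 0" --pt "0 0 0.025 0" --pt "0 0 0.01 0" --pt "0 0 0.004 0" --pt "0 0 0.0015 0" --pt "0 0 0 0" --pt "0 0 0 0" --pt "0 0 0 0"

```text
time_s: 21.1
ee_pos: [0.6467, 0.1645, 0.0275]
eef_rot: [3.141, -0.0, 1.571]
force: [-2.1, 0.3, 1.6]
grip_width: 0.0172
grip_force: 40.0
```

>>> move_arm --pt "0 0 0 0" --pt "0 0 0 0" --pt "0 0 0 0" --pt "0 0 0 0" --pt "0 0 0 0" --pt "0 0 -0.02 0" --pt "0 0 -0.04 0" --pt "0 0 -0.045 0" --pt "0 0 0 0" --grip 0.8

```text
time_s: 22.22
ee_pos: [0.6482, 0.1649, 0.1377]
eef_rot: [3.134, -0.002, 1.571]
force: [-0.0, -0.4, -1.2]
grip_width: 0.0752
grip_force: 0.0
```

>>> move_arm --pt "0.012 -0.025 0 0" --pt "0.018 -0.042 0 0" --pt "0.018 -0.042 0 0" --pt "0.018 -0.042 0 0" --pt "0.0145 -0.035 0 0" --pt "0.007 -0.018 0 0" --pt "0 0 0 0.1" --pt "0 0 0 0.15" --pt "0 0 0 0.15" --pt "0 0 0 0.15" --pt "0 0 0 0.05" --pt "0 0 0 0" --pt "0 0 0 0" --pt "0 0 0 0"

```text
time_s: 23.98
ee_pos: [0.4426, 0.2519, 0.1319]
eef_rot: [-3.142, 0.0, 0.971]
force: [0.7, 0.5, -0.3]
grip_width: 0.0751
grip_force: 0.0
```

```bash
python3 look.py d .443 .252 0 w7.png
```

```text
tcp [0.4426 0.2519 0.1319] [-3.142  0.     0.971] w 0.0751 t 23.975
60 (array([0.4432, 0.2519]), np.float64(0.79))
75 (array([0.4445, 0.2507]), np.float64(0.93))
90 (array([0.4445, 0.2507]), np.float64(0.95))
[(0.96, array([0.4304, 0.3424])), (0.81, array([0.5464, 0.2639])), (0.59, array([0.4435, 0.2517])), (0.57, array([0.393 , 0.1669]))]
```

View pics/w7.png

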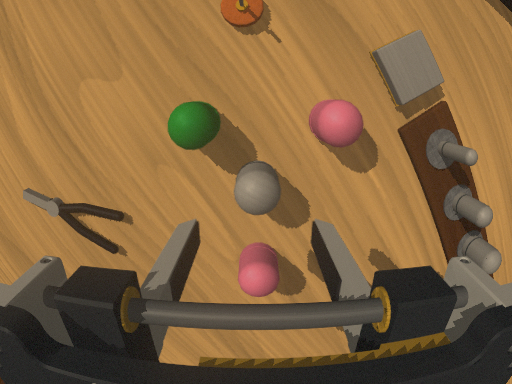

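The steel punch d is centred between the fingers at (258,187), and the pink and green look-alikes are clear of the fingers' path. Punches a, b and c stand on their pads on the right. I'll grip d.

>>> move_arm --pt "0 0.002 0.04 0" --pt "0 0 0.04 0" --pt "0 0 0.03 0" --pt "0 0 0.0085 0" --pt "0 0 0 0" --pt "0 0 0 0"

```text
time_s: 24.82
ee_pos: [0.4448, 0.2512, 0.0147]
eef_rot: [3.141, -0.002, 0.971]
force: [-0.1, -0.1, -0.2]
grip_width: 0.0752
grip_force: 0.0
```

>>> move_arm --pt "0 0 0 0" --pt "0 0 0 0" --pt "0 0 0 0" --pt "0 0 0 0" --pt "0 0 0 0" --pt "0 0 0 0" --pt "0 0 0 0" --pt "0 0 0 0" --grip 0.25 --force 50

```text
time_s: 25.82
ee_pos: [0.4442, 0.2509, 0.0136]
eef_rot: [3.142, -0.0, 0.971]
force: [-1.8, 0.2, 5.7]
grip_width: 0.0443
grip_force: 50.0
```

>>> move_arm --pt "0 0 -0.02 0" --pt "0 0 -0.035 0" --pt "0 0 -0.04 0" --pt "0 0 -0.025 0" --pt "0 0 0 -0.1" --pt "0 0 0 -0.15" --pt "0 0 0 -0.15" --pt "0 0 0 -0.15" --pt "0 0 0 -0.05" --pt "0 0 0 0" --pt "0 0 0 0"

```text
time_s: 27.2
ee_pos: [0.4439, 0.2507, 0.1329]
eef_rot: [-3.141, 0.0, 1.57]
force: [0.4, 0.2, -5.6]
grip_width: 0.0443
grip_force: 50.0
```

>>> move_arm --pt "-0.02 0.012 0 0" --pt "-0.04 0.024 0 0" --pt "-0.042 0.025 0 0" --pt "-0.042 0.025 0 0" --pt "-0.042 0.025 0 0" --pt "-0.042 0.025 0 0" --pt "-0.042 0.025 0 0" --pt "-0.032 0.019 0 0" --pt "-0.02 0.011 0 0" --pt "0 0 0 0" --pt "0 0 0 0" --pt "0 0 0 0"

```text
time_s: 28.7
ee_pos: [0.6349, -0.0703, 0.1335]
eef_rot: [-3.141, -0.0, 1.572]
force: [0.1, -0.6, -6.6]
grip_width: 0.0443
grip_force: 50.0
```

```bash
python3 look.py d .635 -.071 .12 w8.png; python3 - <<'E'
from h import *
im=cv2.imread("pics/w8.png");print(fit("c","wrist",im,telemetry.get_obs(),np.array([.6405,.01]),.015,75,30))
E
```

```text
tcp [ 0.6349 -0.0703  0.1335] [-3.141 -0.     1.572] w 0.0443 t 28.7
60 None
75 None
90 None
[(0.88, array([ 0.6342, -0.0709]))]
(array([0.6396, 0.0103]), np.float64(1.24))
```

View pics/w8.png

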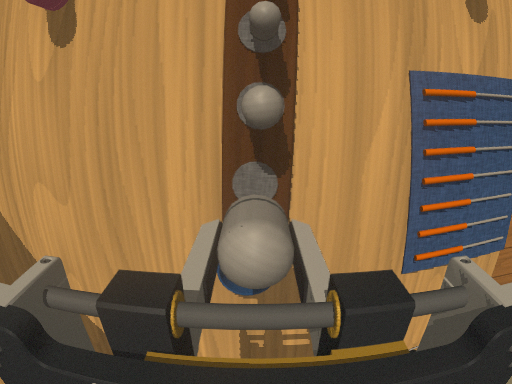

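Punch d hangs upright over the empty pad nearest the tin (pad edge at (255,180)), and b and c stand on theirs at (265,25) and (260,105). I'll lower d.

>>> move_arm --pt "-0.0005 0 0.03 0" --pt "0 0 0.035 0" --pt "0 0 0.025 0" --pt "0 0 0.01 0" --pt "0 0 0.004 0" --pt "0 0 0.001 0" --pt "0 0 0 0" --pt "0 0 0 0" --pt "0 0 0 0"

```text
time_s: 29.92
ee_pos: [0.6353, -0.0717, 0.0288]
eef_rot: [3.141, 0.0, 1.571]
force: [-0.6, -0.3, -6.0]
grip_width: 0.0443
grip_force: 50.0
```

>>> move_arm --pt "0.001 0 0.001 0" --pt "0 0 0.0005 0" --pt "0 0 0 0" --pt "0 0 0 0" --pt "0 0 0 0"

```text
time_s: 30.55
ee_pos: [0.6354, -0.0714, 0.0286]
eef_rot: [3.141, 0.001, 1.571]
force: [-6.8, -3.9, 7.5]
grip_width: 0.0441
grip_force: 50.0
```

>>> move_arm --pt "0 0 0 0" --pt "0 0 0 0" --pt "0 0 0 0" --pt "0 0 0 0" --pt "0 0 0 0" --pt "0 0 -0.02 0" --pt "0 0 -0.04 0" --pt "0 0 -0.045 0" --pt "0 0 -0.04 0" --pt "0 0 0 0" --grip 0.85

```text
time_s: 31.8
ee_pos: [0.6365, -0.0708, 0.1771]
eef_rot: [3.134, 0.001, 1.571]
force: [-0.1, -0.3, -0.2]
grip_width: 0.0798
grip_force: 0.0
```

>>> move_arm --pt "0.005 -0.03 -0.02 0" --pt "0.01 -0.04 -0.02 0" --pt "0.01 -0.04 -0.02 0" --pt "0.005 -0.03 0 0" --pt "0 0 0 0" --pt "0 0 0 0"

```text
time_s: 32.55
ee_pos: [0.4956, -0.0407, 0.232]
eef_rot: [3.141, 0.0, 1.571]
force: [-0.2, 0.4, -0.5]
grip_width: 0.0796
grip_force: 0.0
```

```bash
python3 - <<'E'
from h import *
o=telemetry.get_obs()
W,S,D=[cams.camera(c) for c in ("wrist","scene","side")]
cv2.imwrite("pics/s3.png",cv2.resize(S[150:300,100:400],(800,400),interpolation=cv2.INTER_CUBIC));cv2.imwrite("pics/w9.png",W)
pads=dict(a=(.647,.1645),b=(.642,.0878),c=(.6405,.01),d=(.635,-.071))
for k,p in pads.items():
    print(k,p)
    for c in ("wrist","scene","side"):
        for r in nets.mark_of(c,f"punch_{k}_mid"):
            q=at(c,r["centre"],.045,o)[:2]
            if np.hypot(*(q-p))<.03: print("  ",c,round(r["conf"],2),np.round((q-p)*1000,1))
E
```

```text
a (0.647, 0.1645)
   wrist 0.84 [-0.3  4.6]
   scene 0.43 [-1.4  0.9]
   side 0.66 [ 5.8 12.1]
b (0.642, 0.0878)
   wrist 0.61 [3.5 0.3]
   side 0.54 [-5.4  3.8]
c (0.6405, 0.01)
   wrist 0.85 [-3.   1.8]
   scene 0.54 [ 1.  -0.6]
   side 0.68 [-2.6 -8.5]
d (0.635, -0.071)
   wrist 0.75 [ 1.2 -0. ]
   scene 0.7 [5.  2.4]
   side 0.77 [5.3 6.2]
```

View pics/s3.png

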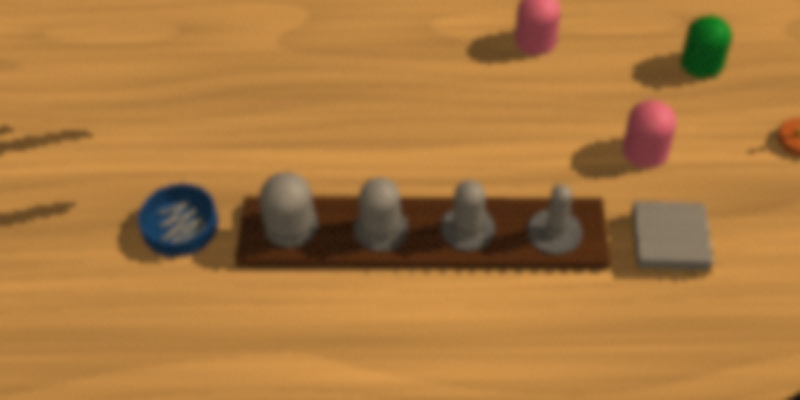

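View pics/w9.png

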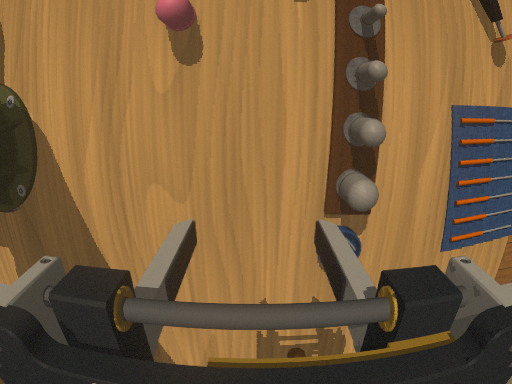

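The scene crop shows d, c, b and a upright, left to right at x = 288, 380, 468 and 558, each in the middle of its pad. The tin is unmoved at (178,220) and the gripper is clear of everything.

```bash
python3 -c "
from station import hand_in
print(hand_in())"
```

```text
the job is handed in; nothing more can be done
None
```

The job is handed in at about 33 s on the robot's clock: all four punches stand upright near the middle of their pads, thinnest by the block to thickest by the tin, and the tin was not moved.

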